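# Seat the vial rack on the reader dock's hidden pins

### The arm

A 6-joint arm with a two-finger parallel gripper is mounted at the origin on the work surface. World frame = base frame: x ahead of the robot, y to its left, z up, the work surface at z = 0. Lengths are in m, angles in rad, forces in N, time in s.
With the tool pointing down it reaches from about 0.275 to 0.875 m from the base axis. Payload 12.5 kg.
Tool frame: the origin (TCP) lies at the very end of the fingers, on their centre line; the grasp point (between the pads) lies 19 mm behind it; z points along the fingers, y is the line along which they close (so a half turn about z gives the same grasp; the last joint's range is limited). The gripper opens to 85 mm and grips with 20 to 120 N. Pads are 22 mm wide; open, the fingers measure 114 mm over their backs; the gripper's body (76 mm by 85 mm) begins 54 mm behind the grasp point. The pads swing forward as they close: fully open they stand 13 mm farther back than shut.
Start: joints at [-1.293, 0.351, 1.652, -0, 1.139, -0.085], TCP at [0.195, -0.514, 0.192] pointing down, gripper open.
Joint ranges: [-2.75, 2.75], [-0.79, 2.1], [0.01, 2.65], [-1.57, 4.71], [0.07, 3.14], [-2.87, 2.87]. Speed limits (rad/s): [2.22, 2.22, 2.79, 3.14, 3.14, 3.14].

### API

Orientations are given as a 3x3 rotation matrix whose columns are the frame's x, y, z axes.
In Python, from bench import manip gives the robot as it stands. Calls block until the motion is done:
- manip.move_ptp(position, orientation): joint-space move of the TCP to a pose.
- manip.move_l(position, attitude=None, max_speed=0.15): straight line of the TCP; attitude=None keeps the orientation; max_speed is the mean speed in m/s.
- manip.move_j(angles): joint-space move.
- manip.set_gripper(opening, effort=None): opening from 0.0 (shut) to 1.0 (fully open); effort is the grip in N (None keeps the last); returns when the fingers have stopped.
- manip.dwell(seconds).
- manip.inverse_kinematics(position, orientation): joint angles nearest the present ones, or None.
- manip.grab_frame(name): name is "side" or "top"; returns (picture, depth): 480x640x3 uint8, red, green, blue; 480x640 float32, m along the optical axis (not along the pixel's ray), 0 where there is no reading.
- manip.get_calibration(name): a dict with "camera_matrix" (3x3 intrinsics, pixels), "R" (3x3) and "t" (3): a world point X has camera coordinates R X + t. Camera axes: x right, y down, z forward; pixel columns grow to the right and rows downward; lengths in m; the calibration is good to about 2 mm. A picture is of the moment at which its call begins. get_calibration takes no time and is no camera call.
A pose or a line that the arm cannot do raises manip.Unreachable and nothing moves.
- manip.sign_off(): hands the job in; it is judged then, once.
Trained networks look in the newest picture that a camera, given by its name, has taken for a name from the list of things; names that differ only in an ending like _2 or _b are one class to them, and where a whole thing is asked for, a point or a joint stands for the part that bears it (a point fixed in the world has none). Each returns a list of dicts, best first, with "confidence" (0 to 1); they miss things now and then, are a little off and sometimes report something else, mostly with a low value. They report only what shows in the picture. A call takes as long as a camera call.
- manip.look_for(camera, name): "at" ([x, y, z] in m, in world coordinates, good to about 4 mm: the middle of the surface that is visible of it).
Readings, each from a call of its own:
- manip.current_time(): time.
- manip.current_qpos(): joint angles.
- manip.current_joint_vel(): joint speeds.
- manip.current_joint_torque(): joint torques, N m.
- manip.current_ee_pos(): TCP position.
- manip.current_tcp_rot(): TCP orientation.
- manip.current_force(): force on the tool from outside, world axes, zero at the start.
- manip.current_ft_torque(): the same for the moment, N m.
- manip.current_grip_width(): opening from 0.0 (shut) to 1.0 (fully open).
- manip.current_grip_force(): force on a finger pad.
Only numpy, scipy, OpenCV 4.12 (cv2) and the standard library are available. Lean on these libraries where they do the work, as an engineer would, in place of code of your own. Each camera call takes 0.05 s, during which the arm holds its last target. There are 200 camera calls.

### The job

The vial rack lies in the reader dock, still riding on top of the dock's hidden locating pins. Slide it along the channel towards the reader head, without lifting it out, until it drops onto the pins; then press it down until it is fully home against the springs, and finish while still holding it pressed down. Leave the other things on the bench where they stand.

Things in the scene. Friction and masses are not known exactly. Their poses are not given: they have to be found in the camera images.
- rack: the vial rack: flat grey plastic plate 190 (x) x 80 (y) x 20 mm, a grip bar across its middle, four capped vials at each end (21 mm across, tops 46 mm above the underside, centres x = +-56 and +-80, y = +-24 mm). Origin: centre of its underside; z up; +x: the way it must slide, to the reader head. 0.25 to 0.4 kg, loose. Starts level on the pin tops, underside 24 mm above the table
- grip_top (a point): centre of the top face of the rack's grip bar, 65 mm above the rack's underside, over the rack's origin; axes as the rack's. The bar is 16 mm thick along the rack's x, 56 mm wide along its y, and stands 45 mm above the plate
- rack_front (a point): middle of the rack's leading (+x) end, at its underside, 95 mm from the rack's origin. The rack starts 18 to 45 mm short of where its blind holes (2 mm clearance all round) meet the three hidden pins; how far cannot be seen. There it drops 7 mm by its own weight if nothing holds it up (underside 17 mm above the table) and the pins stop it from sliding farther
- dock: the reader dock, fixed: white base 350 x 107 x 10 mm (x = -165 to +185 mm) with guide walls 83 mm apart (tops 36 mm above the table) forming the rack's channel, closed at +x by the reader head, a white box 72 mm tall with its near face at x = 125 mm. Origin on the table on the centreline; +x along the channel to the head. The seated rack's origin is at x = -14 to +14 mm
- platform (a joint): how far the sprung platform hidden under the rack is pressed down, in m: 0 up, 0.005 fully down. It carries the dropped rack's weight without moving; a push of some 8 to 10 N on the rack takes it fully down (rack underside then 12 mm above the table), where it stops hard; it springs back when let go
- wash_bottle: bystander: white plastic bottle, 64 mm across, 150 mm tall, upright; origin at the centre of its underside
- carton: bystander: cardboard carton 120 x 75 x 55 mm; origin at the centre of its underside
- jar: bystander: small clear jar, 56 mm across, 65 mm tall; origin at the centre of its underside

How it is judged:
At the end, for the whole second after the job is handed in: the rack sits level on the pins (within 0.03 rad), in line with the channel, its underside less than 14.5 mm above the table, the sprung platform is pressed down more than 4 of its 5 mm, all is still, and the robot is still pressing on the rack with more than 3 N (z of rack in the frame of dock below 0.0145 m and angle between rack's own z axis and vertical below 0.03 rad and angle between the x axis of rack and the x axis of dock, either way round below 0.06 rad and value of joint platform above 0.004 m and linear speed of rack below 0.02 m/s and contact force between any of the fingers, the arm and rack above 3 N); the arm keeps its last pose, push and grip.
It fails at once if the rack is lifted out of the dock (z of rack in the frame of dock above 0.045 m).
It fails at once if another thing on the bench is shoved away or knocked over (distance of any of wash_bottle, carton, jar from where it was at the start of the episode above 0.03 m or angle between any of wash_bottle, jar's own z axis and vertical above 0.5 rad).
It also fails if it takes over 38 s, if anything falls off the work surface, if the arm or the gripper's body presses on something with over 40 N, if the wrist force passes 120 N, or if a joint passes its speed limit or range.

## Working session

There is one attempt and no reset: what is moved stays moved. The work goes in short steps, each a Python script; the robot and the scene stay as the last script left them, time stands still between calls to the robot, and variables do not carry over. Pictures are saved under pics/ and viewed, at most 10 in all, crops included, and the job is handed in when it is done.

```bash
mkdir -p pics; python3 - <<'E'
from bench import manip
import cv2,numpy as np
for c in("top","side"):
    p,d=manip.grab_frame(c); cv2.imwrite(f"pics/{c}0.png",p[:,:,::-1]); np.save(f"pics/{c}0.npy",d)
    k=manip.get_calibration(c);print(c,np.round(k["camera_matrix"],1).tolist(),np.round(k["R"],3).tolist(),np.round(k["t"],3))
    for n in("rack","grip_top","rack_front","dock","wash_bottle","carton","jar"):
        print(n,[(np.round(r["at"],3),round(r["confidence"],2)) for r in manip.look_for(c,n)[:2]])
print(manip.current_time(),manip.current_force())
E
```

```text
top [[563.6, 0.0, 325.1], [0.0, 563.6, 239.8], [0.0, 0.0, 1.0]] [[0.008, -1.0, -0.001], [-0.999, -0.007, -0.039], [0.039, 0.002, -0.999]] [-0.015  0.623  1.315]
rack [(array([ 0.563, -0.   ,  0.042]), 0.63)]
grip_top [(array([0.564, 0.001, 0.036]), 0.73)]
rack_front [(array([0.56 , 0.001, 0.042]), 0.83)]
dock [(array([0.539, 0.137, 0.034]), 0.97)]
wash_bottle [(array([ 0.592, -0.388,  0.105]), 0.9)]
carton [(array([0.563, 0.451, 0.055]), 0.56), (array([0.565, 0.005, 0.041]), 0.52)]
jar [(array([ 0.778, -0.043,  0.068]), 0.67)]
side [[460.2, 0.0, 314.2], [0.0, 460.2, 238.1], [0.0, 0.0, 1.0]] [[-0.956, -0.294, -0.001], [-0.146, 0.479, -0.866], [0.255, -0.828, -0.5]] [0.622 0.19  0.873]
rack [(array([0.558, 0.037, 0.049]), 0.71)]
grip_top []
rack_front [(array([0.556, 0.033, 0.044]), 0.59)]
dock [(array([0.522, 0.22 , 0.046]), 0.65)]
wash_bottle [(array([ 0.594, -0.372,  0.069]), 0.87)]
carton [(array([0.555, 0.466, 0.056]), 0.94)]
jar []
0.8 [-0.21538037 -1.09474201 -0.55557694]
```

View pics/top0.png

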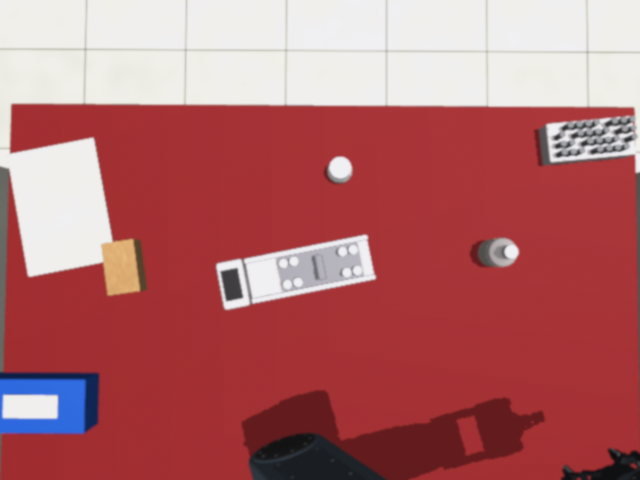

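View pics/side0.png

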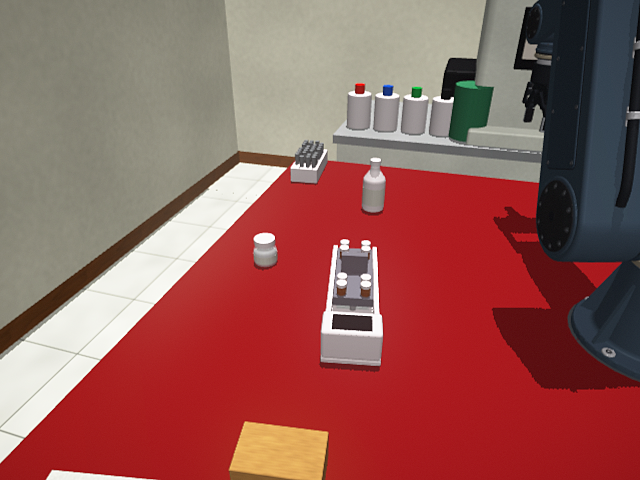

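The top view shows the dock running from the head at (232,284) to the open end at (370,255), with the bar at (320,267). The side view confirms that the head is at the +y end. Next I'll get the geometry from depth.

```bash
python3 - <<'E'
from bench import manip
import cv2,numpy as np
d=np.load("pics/top0.npy");k=manip.get_calibration("top");K=k["camera_matrix"];R=k["R"];t=k["t"]
v,u=np.mgrid[200:340,180:420];z=d[200:340,180:420]
C=np.stack([(u-K[0,2])*z/K[0,0],(v-K[1,2])*z/K[1,1],z],-1)
W=(C-t)@R
W=W[(z>0)]
W=W[(W[:,0]>.4)&(W[:,0]<.7)]
print("table z",np.median(W[:,2]))
D=W[(W[:,2]>.02)]
def rect(P,n):
    r=cv2.minAreaRect(P[:,:2].astype(np.float32));print(n,len(P),r,P[:,2].mean()); return r
rect(D,"all");rect(D[(D[:,2]<.05)],"low")
H=D[(D[:,2]>.062)&(D[:,2]<.08)&(D[:,1]>.1)];rect(H,"head")
B=D[(D[:,2]>.078)&(D[:,1]<.1)];rect(B,"bar")
print(B.mean(0),D[:,2].max())
V=D[(D[:,2]>.055)&(D[:,2]<.078)&(D[:,1]<.1)]
_,l,c=cv2.kmeans(V[:,:2].astype(np.float32),8,None,(3,50,1e-5),10,0);print("vials",np.c_[c,np.bincount(l.ravel())],c.mean(0))
E
```

```text
table z 0.0018623673999620188
all 5403 ((0.5506479740142822, 0.05478447675704956), (0.10706465691328049, 0.35018935799598694), 11.813506126403809) 0.053622721029555925
low 3335 ((0.5561501383781433, 0.025656208395957947), (0.10313985496759415, 0.2912040948867798), 11.628120422363281) 0.0415760417791569
head 1261 ((0.5210046172142029, 0.19628703594207764), (0.10696028918027878, 0.06107311323285103), 11.777433395385742) 0.07290106415908965
bar 181 ((0.5613099932670593, 0.00023061223328113556), (0.05547250807285309, 0.015662239864468575), 11.825409889221191) 0.08976249083925698
[5.61414236e-01 2.37206937e-04 8.97624908e-02] 0.09537137788171426
vials [[ 5.96127570e-01 -4.99198250e-02  6.40000000e+01]
 [ 5.53917289e-01 -8.23420510e-02  6.60000000e+01]
 [ 5.26551843e-01  5.02409562e-02  6.80000000e+01]
 [ 5.21655917e-01  7.35451281e-02  6.80000000e+01]
 [ 5.68681300e-01  8.33183080e-02  6.80000000e+01]
 [ 6.00958824e-01 -7.29020834e-02  6.70000000e+01]
 [ 5.73191285e-01  5.98219447e-02  6.70000000e+01]
 [ 5.49075186e-01 -5.93819283e-02  6.60000000e+01]] [5.6126988e-01 2.9755663e-04]
```

```bash
cat > h.py <<'E'
from bench import manip
import numpy as np
a=np.deg2rad(11.81);D=np.array([-np.sin(a),np.cos(a),0]);Z=np.array([0,0,-1.])
O=np.array([.5527,.0450,0])   # dock origin
def rot(s): return np.c_[s*D,np.cross(Z,s*D),Z]
def P(x,z): return O+x*D+[0,0,z]
def st(): 
    f=manip.current_force();p=manip.current_ee_pos()
    return manip.current_time(),(p-O)@D,p[2],f@D,f[2]
E
python3 - <<'E'
from h import *
c=[(abs(q-manip.current_qpos()).max(),s) for s in(1,-1) if (q:=manip.inverse_kinematics(P(-.0716,.15),rot(s))) is not None]
print(c); s=min(c)[1]
manip.set_gripper(0.0,40)
manip.move_ptp(P(-.0716,.15),rot(s)); print(s,np.round(st(),4))
manip.move_l(P(-.0716,.056),max_speed=.08); print(np.round(st(),4),manip.current_grip_width(),manip.current_qpos().round(2))
E
```

```text
[(np.float64(1.1664538826596331), 1), (np.float64(2.8938767961469227), -1)]
1 [ 3.7667 -0.0724  0.1501  0.0615  0.0537]
[ 5.0917 -0.0717  0.0565  0.4078  0.2923] 0.005068270283141451 [-0.13  0.55  1.71  0.    0.87 -0.33]
```

```bash
python3 - <<'E'
from h import *
manip.move_l(P(-.062,.056),max_speed=.03); b=st(); print(np.round(b,4))
x=-.062
while x<-.014:
    x+=.004 if x<-.038 else .001
    manip.move_l(P(x,.056),max_speed=.02); s=st(); print(np.round(s,4))
    if s[3]<-7: break
p,d=manip.grab_frame("top")
import cv2;cv2.imwrite("pics/top1.png",p[:,:,::-1]);np.save("pics/top1.npy",d)
k=manip.get_calibration("top");K=k["camera_matrix"]
v,u=np.mgrid[0:480,0:640];C=np.stack([(u-K[0,2])*d/K[0,0],(v-K[1,2])*d/K[1,1],d],-1)
W=(C-k["t"])@k["R"];r=(W-O)@np.array([D,np.cross([0,0,1],D),[0,0,1]]).T
m=(d>0)&(abs(r[...,1])<.036)&(abs(r[...,0]-.03)<.09)&(r[...,2]>.05)&(r[...,2]<.075)
q=r[m];print(len(q),q.mean(0),np.percentile(q[:,0],[1,99]))
for lo,hi in((-.1,-.02),(-.02,.2)):
    g=q[(q[:,0]>lo)&(q[:,0]<hi)];print(g.mean(0) if len(g) else None,np.median(g[:,2]) if len(g) else 0)
E
```

```text
[ 5.5583 -0.0618  0.0561 -0.5231 -0.3172]
[ 5.9083 -0.0579  0.056   0.4067  0.3098]
[ 6.2583 -0.0539  0.056  -0.4979  0.2012]
[ 6.6083 -0.0499  0.056   0.7533 -0.4387]
[ 6.9583 -0.0459  0.056   0.4646  0.1008]
[ 7.3083 -0.0419  0.056  -0.6982 -0.6948]
[ 7.6583 -0.0379  0.056   0.6233  0.8034]
[ 7.9083 -0.037   0.056  -0.6646  0.1435]
[ 8.1583 -0.036   0.056  -0.0813 -0.1784]
[ 8.4083 -0.035   0.056   0.2579  0.1667]
[ 8.6583 -0.0339  0.056  -0.2862  0.3553]
[ 8.9083 -0.033   0.056   0.2797  0.095 ]
[ 9.1583 -0.0319  0.056   0.1223 -0.4522]
[ 9.4083 -0.0309  0.056   0.3185 -0.4617]
[ 9.6583 -0.03    0.056  -0.8568  0.5767]
[ 9.9083 -0.029   0.056  -0.0904 -0.183 ]
[10.1583 -0.0279  0.056  -0.1678  0.8651]
[10.4083 -0.027   0.056   0.0681  0.1464]
[10.6583 -0.0259  0.056  -0.2258  0.5087]
[10.9083 -0.0249  0.056  -0.3807  1.2014]
[11.1583 -0.0239  0.056  -0.2248 -0.1095]
[11.4083 -0.0229  0.056  -1.0794 -0.0618]
[11.6583 -0.022   0.056   0.3246  0.5829]
[11.9083 -0.0209  0.056  -0.224  -0.2253]
[12.1583 -0.02    0.056  -0.9524  0.2486]
[12.4083 -0.0189  0.056  -0.6431 -0.2127]
[12.6583 -0.0179  0.056   0.4215  0.3388]
[12.9083 -0.0169  0.056  -0.2172  0.4795]
[13.1583 -0.016   0.056   0.0185 -0.4017]
[13.4083 -0.0149  0.056  -0.2176  0.1531]
[13.6583 -0.0139  0.056   0.0212  0.7299]<stdin>:14: RuntimeWarning: Mean of empty slice.
  ret = um.true_divide(
Traceback (most recent call last):
IndexError: index -1 is out of bounds for axis 0 with size 0
```

```bash
python3 - <<'E'
from bench import manip
import cv2,numpy as np
p,d=manip.grab_frame("side");np.save("pics/side1.npy",d)
t=cv2.imread("pics/top1.png")
cv2.imwrite("pics/both1.png",np.hstack([cv2.resize(t[200:340,180:420],(400,400)),cv2.resize(p[190:390,240:440,::-1],(400,400))]))
E
```

```text
(no output)
```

View pics/both1.png

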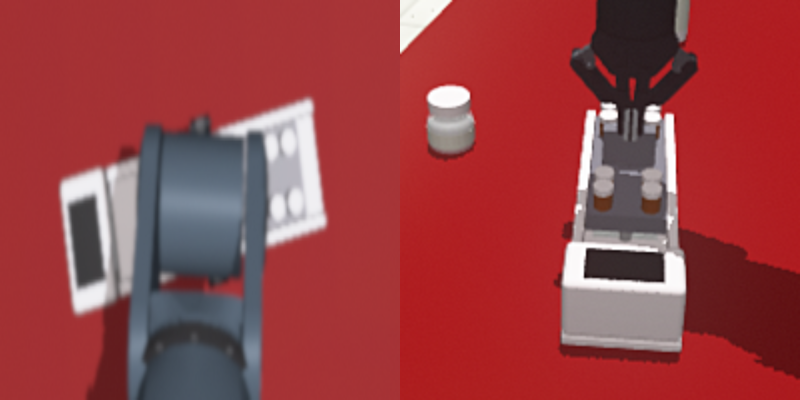

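```bash
cat >> h.py <<'E'
def dockpts(cam,d):
    k=manip.get_calibration(cam);K=k["camera_matrix"]
    v,u=np.mgrid[0:480,0:640];C=np.stack([(u-K[0,2])*d/K[0,0],(v-K[1,2])*d/K[1,1],d],-1)
    W=(C-k["t"])@k["R"];r=(W-O)@np.array([D,np.cross([0,0,1],D),[0,0,1]]).T
    return r[(d>0)&(abs(r[...,1])<.045)&(abs(r[...,0])<.2)&(r[...,2]>-.01)]
E
python3 - <<'E'
from h import *
for c in("top0","top1","side0","side1"):
    r=dockpts(c[:-1],np.load(f"pics/{c}.npy")); r=r[abs(r[:,1])<.036]
    print(c)
    for x in np.arange(-.16,.13,.01):
        q=r[(abs(r[:,0]-x)<.005)&(r[:,2]<.12)]
        print(round(x,2),np.round(np.percentile(q[:,2],[5,50,95]),3) if len(q)>3 else None,end=";")
    print()
E
```

```text
top0
-0.16 [0.006 0.01  0.015];-0.15 [0.006 0.011 0.016];-0.14 [0.009 0.044 0.049];-0.13 [0.04  0.058 0.074];-0.12 [0.041 0.048 0.073];-0.11 [0.041 0.046 0.073];-0.1 [0.041 0.068 0.074];-0.09 [0.04  0.045 0.072];-0.08 [0.041 0.045 0.049];-0.07 [0.04  0.045 0.049];-0.06 [0.04  0.045 0.048];-0.05 [0.043 0.088 0.093];-0.04 [0.041 0.088 0.093];-0.03 [0.041 0.045 0.049];-0.02 [0.041 0.044 0.049];-0.01 [0.041 0.045 0.048];0.0 [0.04  0.045 0.072];0.01 [0.042 0.067 0.074];0.02 [0.041 0.046 0.073];0.03 [0.041 0.049 0.074];0.04 [0.041 0.049 0.073];0.05 [0.007 0.043 0.048];0.06 [0.007 0.011 0.016];0.07 [0.006 0.011 0.015];0.08 [0.007 0.011 0.016];0.09 [0.007 0.011 0.014];0.1 [0.005 0.011 0.015];0.11 [0.005 0.011 0.015];0.12 [0.007 0.013 0.066];0.13 [0.02  0.072 0.076];
top1
-0.16 [0.006 0.01  0.015];-0.15 [0.006 0.011 0.016];-0.14 [0.008 0.044 0.049];-0.13 [0.042 0.059 0.074];-0.12 [0.041 0.049 0.075];-0.11 [0.042 0.046 0.072];-0.1 [0.042 0.067 0.074];-0.09 [0.041 0.047 0.072];-0.08 None;-0.07 [0.041 0.045 0.048];-0.06 [0.041 0.045 0.048];-0.05 [0.042 0.044 0.072];-0.04 None;-0.03 None;-0.02 No
[... 782 characters left out ...]
 None;0.08 None;0.09 None;0.1 None;0.11 None;0.12 None;0.13 [0.069 0.071 0.072];
side1
-0.16 None;-0.15 None;-0.14 None;-0.13 [0.043 0.045 0.065];-0.12 [0.06  0.068 0.071];-0.11 [0.044 0.069 0.072];-0.1 [0.044 0.069 0.071];-0.09 [0.043 0.066 0.07 ];-0.08 [0.043 0.044 0.045];-0.07 [0.043 0.044 0.046];-0.06 [0.042 0.044 0.045];-0.05 [0.043 0.087 0.089];-0.04 [0.044 0.064 0.088];-0.03 [0.043 0.057 0.083];-0.02 [0.042 0.043 0.045];-0.01 [0.042 0.102 0.119];0.0 [0.042 0.099 0.118];0.01 [0.042 0.067 0.071];0.02 [0.042 0.064 0.07 ];0.03 [0.042 0.045 0.07 ];0.04 [0.009 0.048 0.07 ];0.05 [0.009 0.033 0.061];0.06 None;0.07 None;0.08 None;0.09 None;0.1 None;0.11 None;0.12 None;0.13 [0.07  0.071 0.073];
```

```bash
python3 - <<'E'
from h import *
import cv2
p,d=manip.grab_frame("side")
cv2.imwrite("pics/zoom.png",cv2.resize(p[180:330,290:440,::-1],(600,600),interpolation=cv2.INTER_CUBIC))
r=dockpts("side",d); r=r[(abs(r[:,1])<.03)&(r[:,2]>.048)&(abs(r[:,0]+.01)<.035)]
for z in np.arange(.05,.2,.01):
    q=r[abs(r[:,2]-z)<.005]
    if len(q): print(round(z,2),len(q),q[:,0].min().round(3),q[:,0].max().round(3),q[:,1].min().round(3),q[:,1].max().round(3))
print(st(),manip.current_tcp_rot().round(3),manip.current_grip_width())
E
```

```text
0.05 70 -0.04 -0.033 -0.027 0.029
0.06 115 -0.04 0.02 -0.027 0.029
0.07 213 -0.039 0.025 -0.029 0.03
0.08 70 -0.039 -0.033 -0.025 0.029
0.09 54 -0.045 -0.032 -0.026 0.029
0.1 31 -0.01 -0.001 -0.011 0.014
0.11 49 -0.009 -0.001 -0.011 0.014
0.12 63 -0.011 0.001 -0.011 0.015
0.13 64 -0.026 -0.0 -0.012 0.016
0.14 93 -0.029 0.001 -0.03 0.03
0.15 169 -0.026 0.002 -0.03 0.029
0.16 72 -0.026 0.005 -0.03 0.029
0.17 74 -0.008 0.006 -0.019 0.024
0.18 122 -0.007 0.006 -0.029 0.029
0.19 134 -0.007 0.008 -0.029 0.029
0.2 177 -0.007 0.008 -0.029 0.03
(13.8083, np.float64(-0.014014011898193974), np.float64(0.05600939940486102), np.float64(0.11064665909669691), np.float64(-0.8437423067880491)) [[-0.205  0.979  0.   ]
 [ 0.979  0.205  0.   ]
 [ 0.     0.    -1.   ]] -0.000996350593350486
```

View pics/zoom.png

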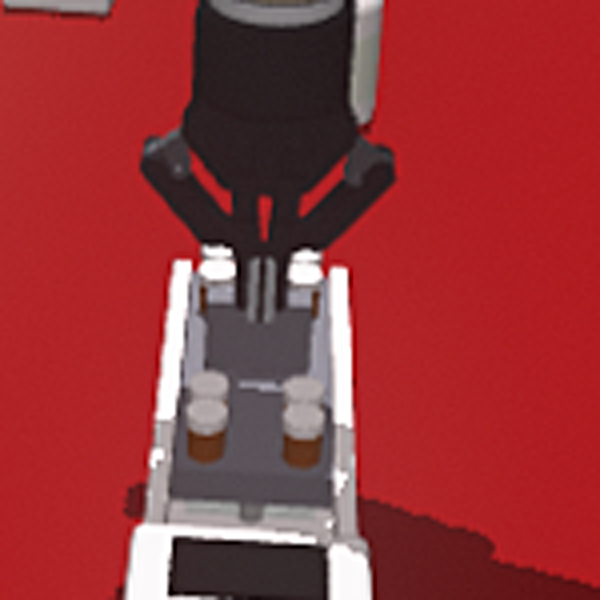

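The picture shows the fingertips at about (262,318) in the crop, ahead of the bar and above it. Depth puts the tips at z≈0.095 while the TCP reads 0.056, so the fingers passed over the bar and the rack hasn't moved. I'll measure this tip offset exactly, then go back behind the bar and descend, watching force and checking with the camera.

```bash
cat >> h.py <<'E'
def tip(x,cam="side"):
    d=manip.grab_frame(cam)[1]; r=dockpts(cam,d)
    q=r[(abs(r[:,1])<.013)&(r[:,0]>x-.005)&(r[:,0]<x+.02)&(r[:,2]>.05)]
    return np.sort(q[:,2])[:8].round(4)
E
python3 - <<'E'
from h import *
t=tip(-.014);print(t)
off=t[:4].mean()-.056
manip.move_l(P(-.014,.085),max_speed=.1);print(tip(-.014))
manip.move_l(P(-.0716,.085),max_speed=.15);print(off,tip(-.0716))
print(st())
E
```

```text
[0.0969 0.0977 0.0978 0.0984 0.0991 0.0993 0.0994 0.0996]
[0.1231 0.125  0.1252 0.1253 0.1263 0.1274 0.1278 0.1283]
0.041699999999999994 [0.1248 0.1259 0.1262 0.1262 0.1265 0.127  0.127  0.1281]
(14.9333, np.float64(-0.07092733427162956), np.float64(0.08471447866705023), np.float64(-0.07943633566541945), np.float64(-0.4399906426671453))
```

```bash
python3 - <<'E'
from h import *
manip.move_l(P(-.0716,.040),max_speed=.1);print(np.round(st(),4))
for z in(.032,.026,.020):
    manip.move_l(P(-.0716,z),max_speed=.04);s=st();print(np.round(s,4))
    if s[4]>3: break
zc=s[2]; x=-.0716; n=0
while x<-.014:
    x+=.010 if x<-.063 else (.006 if x<-.042 else .0012)
    manip.move_l(P(x,zc),max_speed=.03); s=st(); print(np.round(s,4))
    if s[3]<-6 or (s[3]<-3.5 and x>-.04): break
    if x>-.064 and n==0: n=1;
r=dockpts("side",manip.grab_frame("side")[1]);r=r[(abs(r[:,1])<.036)]
b=r[(r[:,2]>.074)&(r[:,2]<.095)&(r[:,0]<.04)&(abs(abs(r[:,1])-.02)<.006)&(r[:,0]>-.06)];print("bar",b.mean(0),np.percentile(b,95,axis=0),len(b))
v=r[(r[:,2]>.05)&(r[:,2]<.078)&(abs(abs(r[:,1])-.024)<.008)];print("vials x",np.percentile(v[:,0],[1,99]),np.percentile(v[:,2],[50,95]))
E
```

```text
[ 1.55333e+01 -7.14000e-02  4.02000e-02 -8.40000e-03  6.89600e-01]
[15.8833 -0.0716  0.0319 -0.5559  0.1435]
[16.1833 -0.0715  0.0257  0.3952  0.1594]
[16.4833 -0.0715  0.0197 -0.0933  0.0166]
[16.9667 -0.0614  0.0198  0.6921  0.0508]
[17.3167 -0.0554  0.0197 -0.743  -0.0795]
[17.6667 -0.0493  0.0197 -0.4898 -0.025 ]
[18.0167 -0.0433  0.0197  0.0694 -0.2099]
[18.3667 -0.0374  0.0197  0.1961  0.0834]
[18.6167 -0.0363  0.0197 -0.0958 -0.5203]
[18.8667 -0.0351  0.0197  0.7986 -0.2626]
[19.1167 -0.0339  0.0197  0.1003  0.6297]
[19.3667 -0.0327  0.0197  1.184  -0.2959]
[19.6167 -0.0315  0.0197  0.4714 -0.0486]
[ 1.98667e+01 -3.03000e-02  1.97000e-02 -2.87300e-01  9.06400e-01]
[ 2.01167e+01 -2.91000e-02  1.97000e-02  4.16000e-01  3.26200e-01]
[ 2.03667e+01 -2.79000e-02  1.97000e-02 -9.69400e-01  1.31200e-01]
[ 2.06167e+01 -2.67000e-02  1.97000e-02 -7.84000e-02 -6.61400e-01]
[ 2.08667e+01 -2.55000e-02  1.97000e-02 -1.85400e-01 -4.41700e-01]
[ 2.11167e+01 -2.43000e-02  1.97000e-02 -1.25240e+00 -4.34100e-01]
[ 2.13667e+01 -2.31000e-02  1.97000e-02 -1.16910e+00  8.04000e-02]
[ 2.16167e+01 -2.19000e-02  1.97000e-02 -7.45100e-01  3.83900e-01]
[ 2.18667e+01 -2.07000e-02  1.97000e-02 -4.20900e-01 -9.77100e-01]
[ 2.21167e+01 -1.95000e-02  1.97000e-02  1.58800e-01  7.08000e-02]
[ 2.23667e+01 -1.83000e-02  1.97000e-02  6.20800e-01  2.63300e-01]
[ 2.26167e+01 -1.72000e-02  1.97000e-02 -6.51700e-01 -2.40200e-01]
[ 2.28667e+01 -1.61000e-02  1.98000e-02 -3.21450e+00 -4.55000e-01]
[ 2.31167e+01 -1.54000e-02  1.99000e-02 -6.36120e+00  1.30850e+00]
bar [0.00634697 0.00039112 0.08038319] [0.01286185 0.02492588 0.08357227] 92
vials x [-0.06698602  0.18726896] [0.06350228 0.0739973 ]
```

The push force rose to 6 N and the bar top fell by about 7 mm. The vial tops are at 63 mm, as expected when the rack has dropped, so it's on the pins. Now I'll back off, go over the bar and press.

```bash
python3 - <<'E'
from h import *
manip.move_l(P(-.020,.020),max_speed=.05)
manip.move_l(P(-.020,.060),max_speed=.1)
manip.move_l(P(.0035,.060),max_speed=.1);print(np.round(st(),4))
manip.move_l(P(.0035,.045),max_speed=.06);s=st();print(np.round(s,4))
z=.045
while z>.025 and s[4]<16:
    z-=.001;manip.move_l(P(.0035,z),max_speed=.02);s=st();print(np.round(s,4))
manip.dwell(.3);print(np.round(st(),4))
import cv2
p,d=manip.grab_frame("side");cv2.imwrite("pics/end.png",cv2.resize(p[180:330,290:440,::-1],(600,600)))
r=dockpts("side",d);r=r[abs(r[:,1])<.04]
for y in(-.024,.024):
  for lo,hi in((-.1,-.035),(.03,.1)):
    v=r[(abs(r[:,1]-y)<.008)&(r[:,0]>lo)&(r[:,0]<hi)&(r[:,2]<.08)&(r[:,2]>.05)];print(y,lo,len(v),np.percentile(v[:,2],[80,95]) if len(v) else 0)
b=r[(abs(abs(r[:,1])-.021)<.005)&(abs(r[:,0])<.025)&(r[:,2]>.065)&(r[:,2]<.09)];print(len(b),np.percentile(b[:,2],[90,98]))
E
```

```text
[ 2.43583e+01  3.90000e-03  5.97000e-02 -4.90500e-01 -3.74900e-01]
[ 2.47583e+01  3.40000e-03  4.44000e-02  1.99000e-02 -1.59300e-01]
[2.50083e+01 3.40000e-03 4.41000e-02 2.57000e-02 8.45000e-01]
[ 2.52583e+01  3.50000e-03  4.30000e-02 -1.03000e-02 -1.04080e+00]
[ 2.55083e+01  3.50000e-03  4.22000e-02 -1.09300e-01  1.96570e+00]
[ 2.57583e+01  3.50000e-03  4.11000e-02 -3.05300e-01  4.11800e+00]
[2.60083e+01 3.50000e-03 4.01000e-02 1.72000e-02 4.53540e+00]
[ 2.62583e+01  3.50000e-03  3.92000e-02 -1.69800e-01  6.18190e+00]
[2.65083e+01 3.50000e-03 3.83000e-02 7.69300e-01 7.44540e+00]
[2.67583e+01 3.40000e-03 3.76000e-02 2.00400e-01 1.06603e+01]
[2.70083e+01 3.40000e-03 3.75000e-02 1.99520e+00 2.15227e+01]
[2.73083e+01 3.50000e-03 3.75000e-02 1.84880e+00 2.23761e+01]
-0.024 -0.1 101 [0.05843345 0.05912827]
-0.024 0.03 130 [0.05803698 0.05892752]
0.024 -0.1 90 [0.0580075  0.05887542]
0.024 0.03 144 [0.05799284 0.05912458]
84 [0.07703886 0.07736779]
```

View pics/end.png

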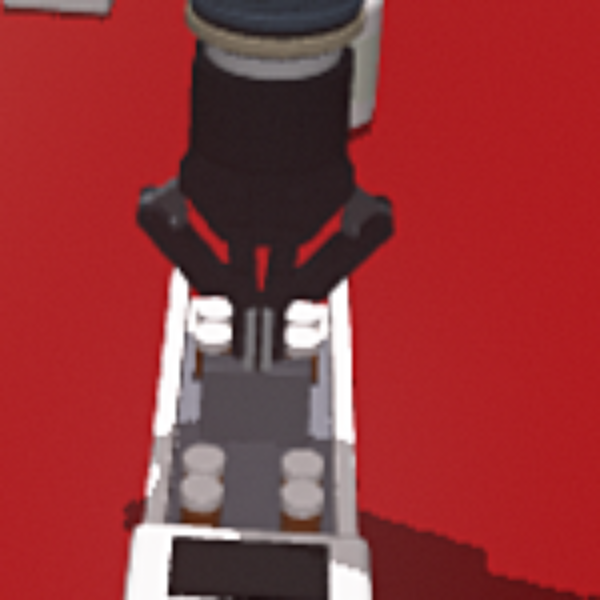

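The fingertips at (260,365) press on the middle of the bar with about 22 N against the hard stop. All four vial groups are level at 58 mm and the bar top is at 77 mm, so the underside is about 12 mm above the table.

```bash
python3 -c "
from bench import manip
print(manip.sign_off(),manip.current_time())"
```

```text
the job is handed in; nothing more can be done
the job is handed in; nothing more can be done
```

The rack is on the pins and was handed in at about 27 s, pressed fully home (underside about 12 mm above the table by camera) with about 22 N still on the grip bar; the first push passed over the bar because the fingertips sit about 40 mm above the reported TCP, and I corrected for that; no judging result was shown.

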